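Put two cutting discs on their toothed storage hub, tabs opposed

ROBOT

A 6-joint arm with a two-finger parallel gripper is mounted at the origin on a cart in front of the work surface, level with it; the furniture and walls round the work are solid. World frame = base frame: x ahead of the robot, y to its left, z up, the work surface at z = 0. Lengths are in mm, angles in rad, forces in N, time in s.
With the tool pointing down it reaches from about 350 to 975 mm from the base axis. Payload 7.1 kg.
Tool frame: the origin (TCP) lies midway between the tips of the shut fingers; the grasp point (between the pads) lies 19 mm behind it (ctrl.grip_depth is the distance from the TCP to the grasp point, in mm); z points along the fingers, y is the line along which they close (so a half turn about z gives the same grasp; the last joint's range is limited). The gripper opens to 88 mm and grips with 3 to 60 N. Pads are 20 mm wide; open, the fingers measure 115 mm over their backs; the gripper's body (75 mm by 178 mm) begins 61 mm behind the grasp point.
Start: joints at [-1.301, 0.423, 1.63, -0, 1.089, -0.019], TCP at [178.019, -599.094, 222.675] pointing down, gripper open.
Joint ranges: [-3, 3], [-0.9, 2.11], [0.09, 2.58], [-1.31, 4.45], [0.11, 2.69], [-2.54, 2.54]. Speed limits (rad/s): [2.39, 2.39, 3.01, 3.14, 3.14, 3.14].

INTERFACE

Orientations are given as a rotation vector (axis times angle).
In Python, from workcell import ctrl, cams gives the robot as it stands.
- The arm moves only by the tool move_arm, never from a script. Its argument "steps" is a list of rows, each a list of 3 entries, a list of its own where there are three numbers: the shift along the tool's x, y, z in units of 25 mm (1.0 is 25 mm), then the turn about the tool's z in units of 5 degrees (1.0 is 5 degrees), then the closure, from 0 (fully open) to 1 (shut). A call has 1 to 20 rows; each row shifts and turns the commanded pose from where the row before left it, along the tool's axes as they then stand; what a row does not reach is not made up. A row lasts 1/12 s, in which the tool goes at most 41.7 mm and 7.16 degrees, less where a joint would pass 70% of its speed; a pose out of reach is approached as far as the arm can. A call is refused whole if a number of a shift passes 1 or a number of a turn 1, either way. A call with a gripper value outside its range is refused whole. The fingers move at their own pace and stop on an object; the grip force is fixed at half the most. Time passes only in rows, so rows that do not move let the fingers close. It gives the time, the measured TCP pose, the force, the opening and the grip force at its end, in the units of the state.
- ctrl.get_obs(): the state, without advancing time (a new reading comes with each control period).
- cams.get_image(name): name is "scene" or "top" or "wrist"; returns a dict with "image" (384x512x3 uint8, red, green, blue), "camera_matrix" (3x3 intrinsics, pixels), "k1" (the pictures are not rectified: a ray, as slopes to the right and down, at radius r is drawn at 1 + k1 r^2 times it, then the intrinsics apply), "xyz" and "rotation" of the camera in the world; the wrist camera has in their place "mount" (4x4, takes a point from camera to tool coordinates, whose origin is the TCP and whose axes are the flange's). Camera axes: x right, y down, z forward; pixel columns grow to the right and rows downward; lengths in mm; the calibration is good to about 2 mm. A picture is of the moment at which its call begins: read the wrist's pose just before it. There is no depth.
- ctrl.close_job(): hands the job in; it is judged then, once.
Trained networks look in the newest picture that a camera, given by its name, has taken for a name from the list of things; names that differ only in an ending like _2 or _b are one class to them, and where a whole thing is asked for, a point or a joint stands for the part that bears it (a point fixed in the world has none). Each returns a list of dicts, best first, with "p" (0 to 1); they miss things now and then, are a little off and sometimes report something else, mostly with a low value. They report only what shows in the picture. A call takes as long as a camera call.
- cams.boxes_of(camera, thing): "rect" ([centre column, centre row, width, height] in pixels, round what is visible of it).
- cams.cut_out(camera, thing): "pixels" (384x512 bool, what is visible of it) and "rect" ([centre column, centre row, width, height] in pixels, round what is visible of it).
The state is a dict: "t": time; "qpos": joint angles; "qvel": joint speeds; "joint_torque": joint torques, N m; "ee_pos": TCP position; "orientation": TCP orientation; "ft_force": force on the tool from outside, world axes, zero at the start; "moment": the same for the moment, N m; "width": finger opening in mm; "grasp_force": force on a finger pad.
Only numpy, scipy, OpenCV 4.12 (cv2) and the standard library are available. Lean on these libraries where they do the work, as an engineer would, in place of code of your own. Each camera call takes 0.05 s, during which the arm holds its last target. There are 200 camera calls.

TASK

Put the two food-processor discs away on their storage stand: first the slicing disc with its finger tab pointing to the side of the stand's carrying lug (within 55 degrees of it; there is always such a tooth position), then the grating disc on top of it with its tab on the opposite side. The hub's teeth stand at no fixed angle to the stand, so feel for them: rest the disc lightly on the teeth, turn it until it drops in, and lower it fully home, flat on what is below it, never pushing the parts together with more than 40 N. Leave the shaker, glass and mug where they are.

Things in the scene. Friction and masses are not known exactly. Their poses are not given: they have to be found in the camera images.
- stand: White plastic storage stand, fixed. Round foot 140 mm across, 18 mm high; on it a seat ring 66 mm across, top 24 mm above the table. Origin: centre of the foot's underside, on the hub axis; z up, x towards the flat carrying lug (40 mm wide, 12 mm high, ends 108 mm from the axis). It carries the grey hub.
- hub_top (a point): Point on the hub axis level with the hub's tooth tops, 63 mm above the table; axes as the stand's (NOT the hub's). Hub: round core 28 mm across, tapered nose up to 78 mm; four straight upright teeth 12.6 mm wide, 40 mm across tips, at 45 deg + 90 deg steps + an unknown A from stand x (A from 0.25 to 1.32 rad, not reported).
- stand_seat (a point): Centre of the seat plane on the hub axis, 24 mm above the table. How the hub feels: pressed from above it begins to sink at about 6 N, sinks at most 10 mm on its spring (about 11 N there), then is rigid; it springs back up when unloaded. It resists turning stiffly (over 1.2 N m).
- slicer: Slicing disc, 0.13 to 0.24 kg: steel plate 120 mm across, 4 mm thick, with two long straight raised blades, and a white 54 x 54 mm square collar (flats face disc x and y), top 22 mm above the underside. Origin: centre of the underside, z up, x towards its one finger tab. Grip the collar from above closing along disc x or y, tips 5 mm above the plate. Home: underside 24 mm above table.
- slicer_bore (a point): Centre of the slicing disc's collar top, 22 mm above its underside. The through bore is a 42.4 mm square with four full-height inward teeth 10.2 mm wide at disc +x, -x, +y, -y, 30.4 mm between facing tips. They pass between the hub's teeth (0.06 rad play either way) when disc x is turned from stand x by A (see hub_top) plus whole quarter turns, else they stand on them.
- slicer_tab (a point): Upper face of the slicing disc's white finger tab (24 mm wide, 4 mm thick, ends 81 mm from the axis): 75 mm from the axis along disc x, 4 mm above the underside.
- grater: Grating disc: same sizes, mass, collar, bore, tab and axes as the slicing disc, but with rings of many small raised teeth instead of blades. Origin: centre of the underside. Home: it rests on the slicing disc's collar, underside 46 mm above the table.
- grater_bore (a point): Centre of the grating disc's collar top, 22 mm above its underside.
- grater_tab (a point): Upper face of the grating disc's finger tab, 75 mm from the axis along disc x, 4 mm above the underside.
- salt_shaker: Salt shaker, bystander, 44 mm across, 90 mm high; origin centre of the underside.
- tumbler: Drinking glass, bystander, 76 mm across, 86 mm high; origin centre of the underside.
- mug_table: White mug, bystander, 82 x 112 mm with its handle, 94 mm high; origin centre of the underside.

How it is judged:
By the outcome, as a careful person would: the job done as asked, in the order asked, and still so for the second after the job is handed in, with the robot touching nothing.
It also fails if it takes over 67 s, if anything falls off the work surface, if the arm or the gripper's body presses on something with over 40 N, if the wrist force passes 120 N, or if a joint passes its speed limit or range.

## Working session

There is one attempt and no reset: what is moved stays moved. The work goes in short steps, Python scripts to look and compute and a tool call to move; the robot and the scene stay as the last step left them, time stands still between calls to the robot, and variables do not carry over. Pictures are saved under pics/ and viewed, at most 10 in all, crops included, and the job is handed in when it is done.

Besides the shell and the picture viewer there is one more tool, called after "Emit:" by a JSON object that holds its "api" and its "payload". move_arm: Moves the arm, as the interface text tells. Its arguments: {"type":"object","properties":{"steps":{"type":"array"}},"required":["steps"]}

```bash
ls; mkdir -p pics; cat > h.py <<'E'
import numpy as np, cv2
from workcell import ctrl, cams
from scipy.spatial.transform import Rotation as R
def shot(n):
    o=ctrl.get_obs(); d=cams.get_image(n)
    if n=="wrist":
        M=np.array(d["mount"]); Rt=R.from_rotvec(o["orientation"]).as_matrix()
        d["rotation"]=Rt@M[:3,:3]; d["xyz"]=Rt@M[:3,3]+np.array(o["ee_pos"])
    return d
def ray(d,uv,z):
    K=np.array(d["camera_matrix"]);uv=np.atleast_2d(uv).astype(float)
    p=(uv-K[:2,2])/[K[0,0],K[1,1]]; q=p.copy()
    for _ in range(20): q=p/(1+d["k1"]*(q**2).sum(1,keepdims=True))
    v=np.c_[q,np.ones(len(q))]@np.array(d["rotation"]).T
    c=np.array(d["xyz"]); return c+v*((z-c[2])/v[:,2:])
def proj(d,P):
    q=(np.atleast_2d(P)-np.array(d["xyz"]))@np.array(d["rotation"]); q=q[:,:2]/q[:,2:]
    q=q*(1+d["k1"]*(q**2).sum(1,keepdims=True)); K=np.array(d["camera_matrix"]); return q*[K[0,0],K[1,1]]+K[:2,2]
def save(d,f): cv2.imwrite("pics/"+f,d["image"][:,:,::-1])
E
cat > a.py <<'E'
from h import *
o=ctrl.get_obs(); print(o)
ims={n:shot(n) for n in("scene","top","wrist")}
big=np.zeros((384,1024,3),np.uint8)
save(ims["top"],"top.png");save(ims["scene"],"scene.png")
for n in("top","scene"):
    print(n,ims[n]["xyz"],ims[n]["k1"])
    for t in("stand","hub_top","slicer","slicer_bore","slicer_tab","grater","grater_bore","grater_tab","salt_shaker","tumbler","mug_table"):
        for b in cams.cut_out(n,t)[:2]:
            m=b["pixels"];c=np.argwhere(m).mean(0)[::-1]
            print(n,t,round(b["p"],2),np.round(b["rect"]),c.round(1),ray(ims[n],c,4)[0].round())
E
python3 a.py
```

```text
pics
{'t': 0.0, 'qpos': array([-1.30097630e+00,  4.23837525e-01,  1.63069305e+00, -3.21637899e-05,
        1.08858699e+00, -1.89977957e-02]), 'qvel': array([ 0.00087366,  0.00019433,  0.00036562,  0.00189479,  0.00054935,
       -0.00101345]), 'joint_torque': array([-3.16140859e-05, -5.44629407e+01, -2.73665231e+01,  6.43742108e-02,
        2.28533515e-02, -1.04116730e-04]), 'ee_pos': array([ 177.88094814, -598.57085909,  221.90256608]), 'orientation': array([-3.10739520e+00, -4.51904804e-01,  3.43840512e-04]), 'ft_force': array([ 0.11058777, -0.6115222 ,  0.15339719]), 'moment': array([-0.03432063,  0.00970237,  0.00458876]), 'grasp_force': 0.0, 'width': 87.90861749055487}
top [ 410.12245926    7.57234606 1264.77165947] -0.17640050338498225Traceback (most recent call last):
  File "a.py", line 11, in <module>
    print(n,t,round(b["p"],2),np.round(b["rect"]),c.round(1),ray(ims[n],c,4)[0].round())
                                                             ~~~^^^^^^^^^^^^
  File "h.py", line 15, in ray
    c=np.array(d["xyz"]); return c+v*((z-c[2])/v[:,2:])
                                               ~^^^^^^
IndexError: too many indices for array: array is 1-dimensional, but 2 were indexed
```

```bash
python3 - <<'E'
s=open('h.py').read()
s=s.replace("    return d\ndef ray","    else: d['rotation']=R.from_rotvec(d['rotation']).as_matrix()\n    return d\ndef ray")
open('h.py','w').write(s)
E
sed -i 's/^o=ctrl.*$//' a.py; python3 a.py
```

```text
top [ 410.12245926    7.57234606 1264.77165947] -0.17640050338498225
top stand 0.82 [232. 210.  53.  62.] [234.8 213.8] [500.  13.   4.]
top hub_top 0.74 [232. 214.  54.  64.] [234.6 214.1] [499.  14.   4.]
top hub_top 0.42 [344. 209.  45.  50.] [344.5 211.4] [ 506. -291.    4.]
top slicer 0.95 [346. 207.  42.  49.] [344.5 211.5] [ 505. -291.    4.]
top slicer_bore 0.84 [345. 212.  39.  53.] [344.7 211.5] [ 506. -292.    4.]
top slicer_tab 0.93 [347. 211.  41.  50.] [344.4 211.3] [ 506. -291.    4.]
top slicer_tab 0.41 [163. 134.  45.  32.] [158.3 133.5] [726. 229.   4.]
top grater 0.58 [133. 207.  41.  48.] [134.4 205.6] [523. 291.   4.]
top grater_bore 0.76 [132. 206.  42.  44.] [133.8 206. ] [521. 292.   4.]
top grater_tab 0.8 [133. 207.  44.  48.] [133.7 205.6] [522. 293.   4.]
top salt_shaker 0.75 [276. 137.  17.  22.] [275.6 135.2] [ 721. -101.    4.]
top tumbler 0.89 [215. 129.  25.  28.] [215.7 130.1] [735.  67.   4.]
top mug_table 0.67 [161. 134.  43.  35.] [157.7 133.3] [726. 231.   4.]
scene [-358.21195845 -450.94905558  552.71205934] -0.10283498207860362
scene stand 0.57 
[... 173 characters left out ...]
60.4] [ 500. -294.    4.]
scene slicer_bore 0.86 [357. 260.  57.  36.] [359.1 260.3] [ 500. -293.    4.]
scene slicer_tab 0.79 [359. 260.  52.  34.] [358.9 260.9] [ 497. -293.    4.]
scene slicer_tab 0.7 [151. 205.  41.  22.] [150.4 203.3] [520. 292.   4.]
scene grater 0.55 [152. 205.  40.  26.] [150.4 203.3] [520. 292.   4.]
scene grater_bore 0.62 [150. 204.  45.  24.] [150.2 203.9] [516. 290.   4.]
scene grater_tab 0.71 [151. 206.  46.  26.] [150.7 203.6] [518. 290.   4.]
scene salt_shaker 0.82 [310. 192.  11.  30.] [308.9 191.9] [791. -70.   4.]
scene tumbler 0.74 [258. 178.  27.  39.] [256.6 178.7] [810. 108.   4.]
scene mug_table 0.96 [210. 171.  33.  32.] [208.6 169.4] [808. 280.   4.]
```

View pics/top.png

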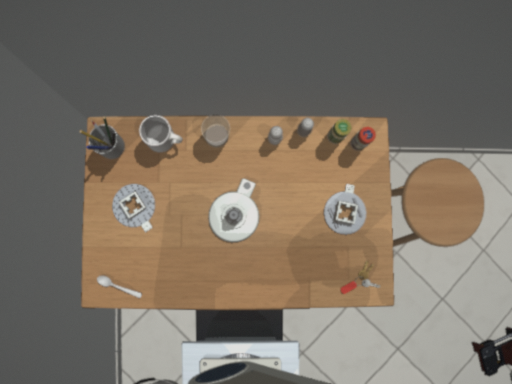

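View pics/scene.png

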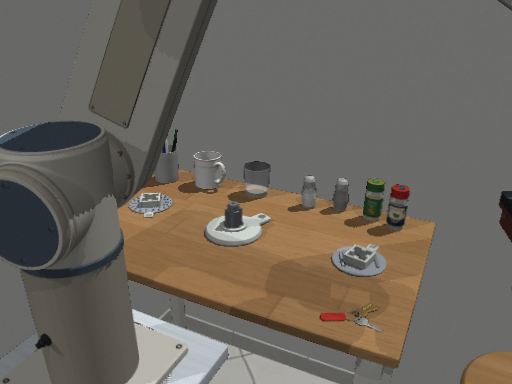

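```bash
cat >> h.py <<'E'
def plan(xyz,yaw,n=None):
    """tool-frame shift (units) with turn last; yaw (deg) of tool x in world"""
    o=ctrl.get_obs(); Rt=R.from_rotvec(o["orientation"]).as_matrix()
    y0=np.degrees(np.arctan2(Rt[1,0],Rt[0,0])); d=Rt.T@(np.array(xyz)-o["ee_pos"])/25
    t=-((yaw-y0+180)%360-180)/5
    print("pos",np.round(o["ee_pos"],1),"yaw",y0.round(2),"t",round(o["t"],2),"F",np.round(o["ft_force"],1),"w",round(o["width"],1),"tilt",np.round(Rt[2],4))
    print("shift units",d.round(3),"turn units",round(t,3))
    a=np.radians(yaw); T=np.array([[np.cos(a),np.sin(a),0],[np.sin(a),-np.cos(a),0],[0,0,-1]])
    print("if turn first:",(T.T@(np.array(xyz)-o["ee_pos"])/25).round(3))
E
python3 - <<'E'
from h import *
d=shot("wrist"); print(d["mount"],d["camera_matrix"],d["k1"])
plan([505,-291,240],80)
E
```

```text
[[-1.89867985e-05 -9.60930583e-01 -2.76789476e-01  7.45550329e+01]
 [ 9.99999677e-01 -2.40708628e-04  7.67072119e-04 -2.51279188e-02]
 [-8.03728673e-04 -2.76789372e-01  9.60930277e-01 -1.62102930e+02]
 [ 0.00000000e+00  0.00000000e+00  0.00000000e+00  1.00000000e+00]] [[266.86778461   0.         255.35123413]
 [  0.         266.86778461 193.19908164]
 [  0.           0.           1.        ]] -0.029204588679827163
pos [ 178.  -599.1  222.7] yaw 16.55 t 1.5 F [-0.4  0.1 -0.3] w 88.0 tilt [-0.  0. -1.]
shift units [16.048 -8.088 -0.693] turn units -12.69
if turn first: [14.408 10.74  -0.692]
```

Emit:
{"api": "move_arm", "payload": {"steps": [[[0.94,-0.48,0.05],0,0],[[0.94,-0.48,0.05],0,0],[[0.94,-0.48,0.05],0,0],[[0.94,-0.48,0.05],0,0],[[0.94,-0.48,0.05],0,0],[[0.94,-0.48,0.05],0,0],[[0.94,-0.48,0.05],0,0],[[0.94,-0.48,0.05],0,0],[[0.94,-0.48,0.05],0,0],[[0.94,-0.48,0.05],0,0],[[0.94,-0.48,0.05],0,0],[[0.94,-0.48,0.05],0,0],[[0.94,-0.48,0.05],0,0],[[0.94,-0.48,0.05],0,0],[[0.94,-0.48,0.05],0,0],[[0.94,-0.48,0.05],0,0],[[0.94,-0.48,0.05],0,0]]}}

```text
t: 2.92
ee_pos: [503.8, -288.8, 201.5]
orientation: [3.109, 0.452, 0.0]
ft_force: [1.2, -0.2, 0.5]
width: 87.8
grasp_force: 0.0
```

Emit:
{"api": "move_arm", "payload": {"steps": [[[0,0,0],-1,0],[[0,0,0],-1,0],[[0,0,0],-1,0],[[0,0,0],-1,0],[[0,0,0],-1,0],[[0,0,0],-1,0],[[0,0,0],-1,0],[[0,0,0],-1,0],[[0,0,0],-1,0],[[0,0,0],-1,0],[[0,0,0],-1,0],[[0,0,0],-1,0],[[0,0,0],-0.7,0],[[0,0,0],0,0]]}}

```text
t: 4.08
ee_pos: [502.9, -289.8, 201.5]
orientation: [2.404, 2.023, 0.0]
ft_force: [0.4, -0.6, 0.3]
width: 87.6
grasp_force: 0.0
```

```bash
python3 - <<'E'
from h import *
plan([505,-291,200],80)
d=shot("wrist"); 
ms={}
for t in("slicer","slicer_bore","slicer_tab"):
    for b in cams.cut_out("wrist",t)[:3]:
        m=b["pixels"];c=np.argwhere(m).mean(0)[::-1]; print(t,round(b["p"],2),np.round(b["rect"]),c.round(1),ray(d,c,4)[0].round(1)); ms.setdefault(t,m)
np.savez("w1.npz",im=d["image"],m=ms.get("slicer",0))
# rectify to plane z=22: 0.5 mm/px
def rect(d,c,z,h=90,s=3):
    g=np.arange(-h,h,1/s); X,Y=np.meshgrid(g,g); P=np.c_[(c[0]-Y).ravel(),(c[1]-X).ravel(),np.full(X.size,z)]
    uv=proj(d,P).astype(np.float32).reshape(X.shape+(2,)); return cv2.remap(d["image"],uv[...,0],uv[...,1],1)
cv2.imwrite("pics/r1.png",rect(d,(505,-291),22)[:,:,::-1])
E
```

```text
pos [ 502.9 -289.8  201.5] yaw 80.17 t 4.08 F [ 0.4 -0.6  0.3] w 87.6 tilt [ 0.e+00  1.e-04 -1.e+00]
shift units [-0.035  0.091  0.059] turn units 0.034
if turn first: [-0.034  0.091  0.059]
slicer 0.88 [264. 173.  96.  83.] [258.3 174.1] [ 505.6 -291.5    4. ]
slicer_bore 0.92 [265. 175. 102.  85.] [258.3 173.9] [ 505.6 -291.2    4. ]
slicer_tab 0.82 [262. 175. 104.  90.] [257.9 174.1] [ 505.1 -291.3    4. ]
```

View pics/r1.png

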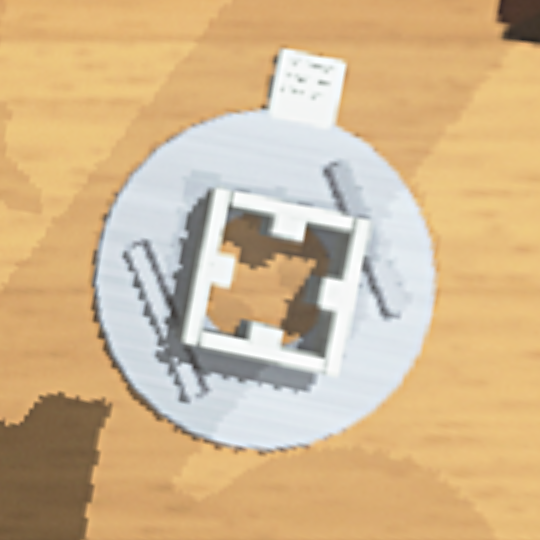

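```bash
python3 - <<'E'
from h import *
plan([501.8,-292.2,9.5],78)
E
```

```text
pos [ 502.9 -289.8  201.5] yaw 79.95 t 4.28 F [0.1 0.3 0. ] w 87.9 tilt [-0.e+00  1.e-04 -1.e+00]
shift units [-0.103 -0.027  7.679] turn units 0.39
if turn first: [-0.104 -0.023  7.679]
```

Emit:
{"api": "move_arm", "payload": {"steps": [[[-0.1,-0.03,1],0.4,0],[[0,0,1],0,0],[[0,0,1],0,0],[[0,0,1],0,0],[[0,0,1],0,0],[[0,0,1],0,0],[[0,0,0.8],0,0],[[0,0,0.5],0,0],[[0,0,0.35],0,0],[[0,0,0],0,0.2],[[0,0,0],0,0.3],[[0,0,0],0,0.5],[[0,0,0],0,1],[[0,0,0],0,1],[[0,0,0],0,1],[[0,0,0],0,1],[[0,0,0],0,1]]}}

```text
t: 5.7
ee_pos: [502.3, -292.4, 11.1]
orientation: [2.44, 1.977, 0.001]
ft_force: [-1.2, 0.3, 6.4]
width: 53.7
grasp_force: 30.0
```

Emit:
{"api": "move_arm", "payload": {"steps": [[[0,0,-0.3],0,1],[[0,0,-0.7],0,1],[[0,0,-1],0,1],[[0,0,-1],0,1],[[0,0,-1],0,1],[[0,0,-1],0,1],[[0.93,-0.21,0],0,1],[[0.93,-0.21,0],0,1],[[0.93,-0.21,0],0,1],[[0.93,-0.21,0],0,1],[[0.93,-0.21,0],0,1],[[0.93,-0.21,0],0,1],[[0.93,-0.21,0],0,1],[[0,0,0],0,1],[[0,0,0],0,1],[[0,0,0],0,1],[[0,0,0],0,1]]}}

```text
t: 7.12
ee_pos: [499.6, -126.0, 135.3]
orientation: [2.441, 1.977, 0.0]
ft_force: [0.7, 0.3, -2.4]
width: 54.1
grasp_force: 30.0
```

```bash
python3 - <<'E'
from h import *
plan([497,10,130],78)
print(ctrl.get_obs()["moment"])
d=shot("wrist"); np.save("w2.npy",d,allow_pickle=True)
for t in("stand","hub_top"):
    for b in cams.cut_out("wrist",t)[:2]:
        m=b["pixels"];c=np.argwhere(m).mean(0)[::-1]; print(t,round(b["p"],2),np.round(b["rect"]),c.round(1),ray(d,c,18)[0].round(1))
save(d,"w2.png")
def rect(d,c,z,h=90,s=3):
    g=np.arange(-h,h,1/s); X,Y=np.meshgrid(g,g); P=np.c_[(c[0]-Y).ravel(),(c[1]-X).ravel(),np.full(X.size,z)]
    uv=proj(d,P).astype(np.float32).reshape(X.shape+(2,)); return cv2.remap(d["image"],uv[...,0],uv[...,1],1)
cv2.imwrite("pics/r2.png",np.hstack([cv2.resize(rect(d,(500,10),18,120)[:,:,::-1],(480,480)),rect(d,(500,10),63,45,5)[:,:,::-1][:300,:300] if 0 else cv2.resize(rect(d,(500,10),63,30,8)[:,:,::-1],(300,480))]))
E
```

```text
pos [ 499.6 -126.   135.3] yaw 78.01 t 7.12 F [ 0.7  0.3 -2.4] w 54.1 tilt [-2.e-04  3.e-04 -1.e+00]
shift units [ 5.3   -1.231  0.212] turn units 0.002
if turn first: [ 5.3   -1.232  0.213]
[-0.05960576 -0.05026655 -0.0044653 ]
stand 0.96 [238.  64. 178. 124.] [228.   57.3] [500.    6.7  18. ]
hub_top 0.83 [240.  64. 182. 128.] [227.8  57.2] [499.8   6.8  18. ]
```

View pics/w2.png

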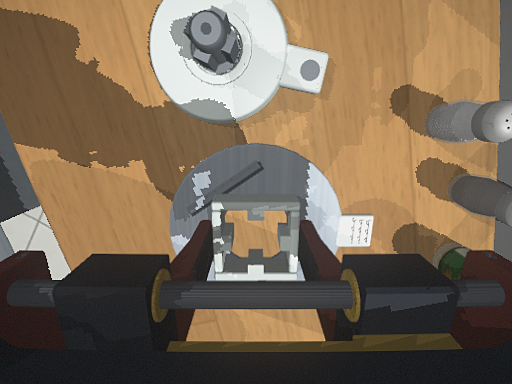

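View pics/r2.png

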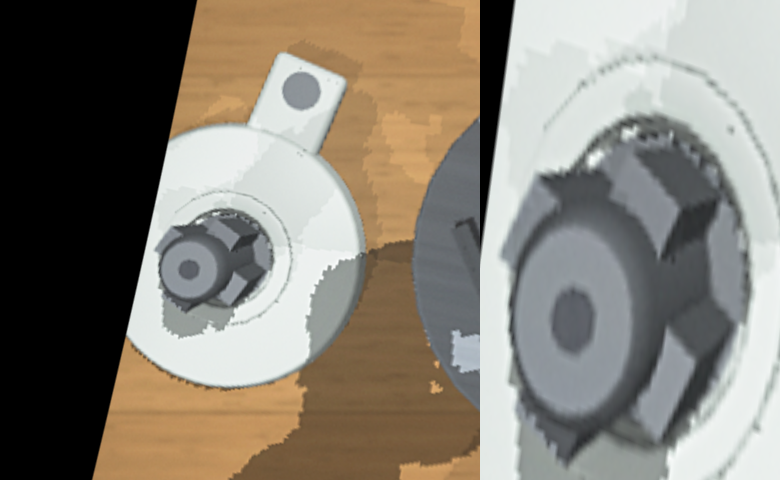

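Emit:
{"api": "move_arm", "payload": {"steps": [[[-0.8,0.1,0],0,1],[[-0.8,0.1,0],0,1],[[0,0,0],0,1],[[0,0,0],0,1],[[0,0,0],0,1]]}}

```text
t: 7.68
ee_pos: [495.8, -165.5, 135.0]
orientation: [-2.441, -1.976, 0.0]
ft_force: [-0.1, 0.4, -2.8]
width: 53.6
grasp_force: 30.0
```

```bash
cat > b.py <<'E'
from h import *
from scipy.optimize import least_squares
d=shot("wrist"); np.save("w3.npy",d,allow_pickle=True)
b=cams.cut_out("wrist","stand")[0]; m=b["pixels"]; print(b["p"],b["rect"])
for dil in (0,):
    cs,_=cv2.findContours(m.astype(np.uint8),0,1); c=max(cs,key=cv2.contourArea)[:,0,:]
    P=ray(d,c,18)[:,:2]
    P=P[(c[:,1]>2)]
    f=lambda p:np.hypot(*(P-p[:2]).T)-70
    s=least_squares(f,[495,12],loss="soft_l1",f_scale=1); print("foot",s.x, np.median(np.abs(s.fun)))
    far=P[f(s.x)>15]; v=far.mean(0)-s.x; print("lug ang",np.degrees(np.arctan2(v[1],v[0])))
for z in (18,63,78): print(z,proj(d,[*s.x,z]))
u,v=proj(d,[*s.x,70])[0]; x0,y0=int(max(u-40,0)),int(max(v-40,0))
cv2.imwrite("pics/h3.png",cv2.resize(d["image"][y0:y0+80,x0:x0+80,::-1],None,fx=7,fy=7,interpolation=cv2.INTER_CUBIC)); print("crop",x0,y0)
E
python3 b.py
```

```text
0.69 [232.1, 42.5, 184.9, 84.9]
foot [497.94756032  13.50292615] 2.9069613132152057
lug ang -24.968613910416757
18 [[218.15405543   3.39480366]]
63 [[210.12953827 -20.64888941]]
78 [[206.64461267 -31.07475136]]
crop 168 0
```

View pics/h3.png

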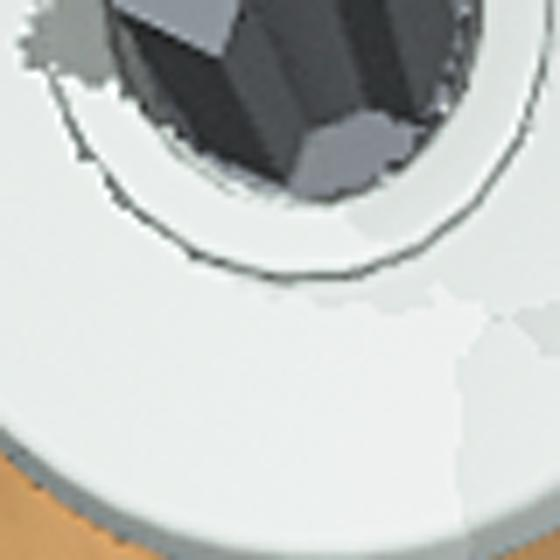

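Emit:
{"api": "move_arm", "payload": {"steps": [[[1,-0.2,-0.3],0,1],[[1,-0.2,-0.3],0,1],[[0.9,-0.2,-0.3],0,1],[[0,0,0],0,1],[[0,0,0],0,1],[[0,0,0],0,1]]}}

```text
t: 8.28
ee_pos: [496.4, -91.2, 157.7]
orientation: [2.439, 1.979, -0.0]
ft_force: [0.4, -0.5, -1.8]
width: 53.7
grasp_force: 30.0
```

```bash
python3 b.py
```

```text
0.84 [249.3, 85.1, 159.3, 133.0]
foot [496.49239122  12.82625713] 4.816948889683559
lug ang -22.64594840663969
18 [[236.2392736   90.49979214]]
63 [[232.76302948  85.83016616]]
78 [[231.30844209  83.87689011]]
crop 192 44
```

View pics/h3.png

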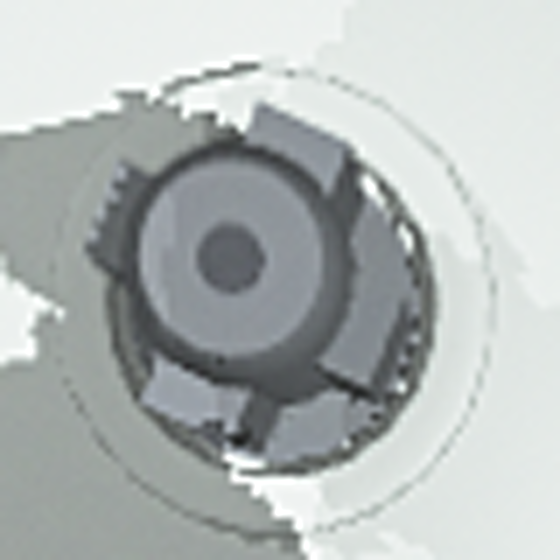

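```bash
python3 - <<'E'
from h import *
d=np.load("w3.npy",allow_pickle=True).item()
f=lambda u,v:np.array([192+u/7,44+v/7])-0.43
print("nose",ray(d,f(232,258),78)[0],"seat",ray(d,f(275,300),24)[0])
T=ray(d,[f(300,148),f(115,218),f(190,395)],63)[:,:2]
e=ray(d,[f(262,105),f(345,150)],63)[:,:2]; print("outer edge dir",np.degrees(np.arctan2(*(e[1]-e[0])[::-1])))
c=(T[0]+T[2])/2; print("teeth c",c,np.degrees(np.arctan2((T-c)[:,1],(T-c)[:,0])), np.hypot(*(T-c).T))
m=(lambda b:b["pixels"])(cams.cut_out("wrist","stand")[0])
print(proj(d,[496.5,12.8,18]))
E
```

```text
nose [491.66475948  16.65460058  78.        ] seat [492.20421521  17.28123808  24.        ]
outer edge dir -38.801599922121554
teeth c [491.54811046  16.65756694] [  51.4308829   145.82374605 -128.5691171 ] [16.63978466 17.62345282 16.63978466]
[[236.25176496  90.52378344]]
```

```bash
python3 - <<'E'
from h import *
d=np.load("w3.npy",allow_pickle=True).item()
K=np.array(d["camera_matrix"]);M=np.array(d["mount"])
def pt(P):
    q=(np.array(P)-M[:3,3])@M[:3,:3]; q=q[:,:2]/q[:,2:]; q=q*(1+d["k1"]*(q**2).sum(1,keepdims=True)); return q*[K[0,0],K[1,1]]+K[:2,2]
z=-11; print(pt([[27,-27,z],[27,27,z],[-27,-27,z],[-27,27,z],[0,0,z]]).round(1))
print("disc rim far",pt([[60,0,7-0],[0,-75,7]]).round(1))
cv2.imwrite("pics/c3.png",cv2.resize(d["image"][130:290,160:380,::-1],None,fx=3.5,fy=3.5,interpolation=cv2.INTER_CUBIC))
plan([491.9,16.9,150],97.3)
E
```

```text
[[211.5 200.5]
 [302.3 200.5]
 [215.4 279.4]
 [298.2 279.4]
 [256.9 241.9]]
disc rim far [[256.9 141.5]
 [148.1 229.8]]
pos [496.3 -91.9 157.4] yaw 78.01 t 8.43 F [-0.9  0.7 -3.2] w 53.8 tilt [-1.e-04 -5.e-04 -1.e+00]
shift units [ 4.223 -1.075  0.294] turn units -3.858
if turn first: [4.341 0.38  0.294]
```

View pics/c3.png

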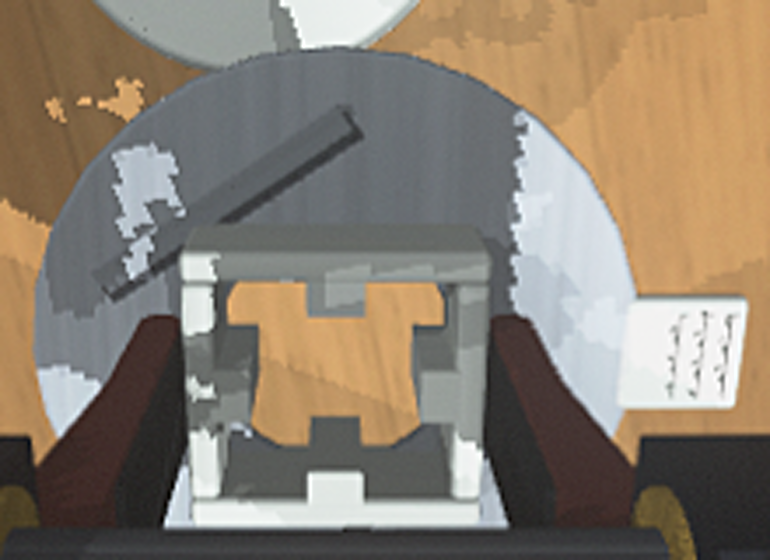

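Emit:
{"api": "move_arm", "payload": {"steps": [[[0,0,0],-1,1],[[0,0,0],-1,1],[[0,0,0],-1,1],[[0,0,0],-0.86,1],[[0.9,0.08,0.3],0,1],[[0.9,0.08,0.3],0,1],[[0.9,0.08,0.3],0,1],[[0.9,0.08,0.3],0,1],[[0.74,0.06,0.3],0,1],[[0,0,0.3],0,1],[[0,0,0],0,1],[[0,0,0],0,1],[[0,0,0],0,1],[[0,0,0],0,1],[[0,0,0],0,1]]}}

```text
t: 9.68
ee_pos: [492.4, 16.7, 113.1]
orientation: [2.076, 2.357, 0.001]
ft_force: [-0.1, 0.1, -2.4]
width: 53.6
grasp_force: 30.0
```

```bash
python3 - <<'E'
from h import *
plan([491.9,16.9,78],97.3); print(ctrl.get_obs()["moment"])
E
```

```text
pos [492.4  16.7 113.1] yaw 97.28 t 9.68 F [-0.1  0.1 -2.4] w 53.6 tilt [-2.e-04  8.e-04 -1.e+00]
shift units [ 0.012 -0.018  1.403] turn units -0.005
if turn first: [ 0.012 -0.017  1.403]
[-0.0886894  -0.11514306  0.03744069]
```

Emit:
{"api": "move_arm", "payload": {"steps": [[[0.01,-0.02,0.4],0,1],[[0,0,0.4],0,1],[[0,0,0.3],0,1],[[0,0,0.15],0,1],[[0,0,0.1],0,1],[[0,0,0],0,1],[[0,0,0],0,1],[[0,0,0],0,1]]}}

```text
t: 10.35
ee_pos: [491.4, 17.7, 79.0]
orientation: [-2.074, -2.359, 0.0]
ft_force: [0.7, 0.9, -2.5]
width: 53.3
grasp_force: 30.0
```

Emit:
{"api": "move_arm", "payload": {"steps": [[[0,0,0.07],0,1],[[0,0,0.07],0,1],[[0,0,0.07],0,1],[[0,0,0.07],0,1],[[0,0,0],0,1],[[0,0,0],0,1]]}}

```text
t: 10.85
ee_pos: [491.6, 17.5, 71.8]
orientation: [2.074, 2.359, 0.0]
ft_force: [0.7, -0.9, -3.6]
width: 53.8
grasp_force: 30.0
```

Emit:
{"api": "move_arm", "payload": {"steps": [[[0,0,0.07],0,1],[[0,0,0.07],0,1],[[0,0,0.07],0,1],[[0,0,0.07],0,1],[[0,0,0],0,1],[[0,0,0],0,1]]}}

```text
t: 11.35
ee_pos: [491.7, 17.6, 64.8]
orientation: [2.074, 2.359, 0.0]
ft_force: [1.8, -0.4, -4.4]
width: 53.9
grasp_force: 30.0
```

Emit:
{"api": "move_arm", "payload": {"steps": [[[0,0,0.12],0,1],[[0,0,0.12],0,1],[[0,0,0.12],0,1],[[0,0,0.12],0,1],[[0,0,0.12],0,1],[[0,0,0.12],0,1],[[0,0,0.12],0,1],[[0,0,0],0,1],[[0,0,0],0,1]]}}

```text
t: 12.1
ee_pos: [491.6, 17.6, 43.6]
orientation: [2.074, 2.359, 0.0]
ft_force: [4.4, -2.3, -4.6]
width: 53.8
grasp_force: 30.0
```

Emit:
{"api": "move_arm", "payload": {"steps": [[[0,0.02,0.08],0,1],[[0,0,0.08],0,1],[[0,0,0.08],0,1],[[0,0,0.05],0,1],[[0,0,0.03],0,1],[[0,0,0],0,1],[[0,0,0],0,1]]}}

```text
t: 12.68
ee_pos: [491.9, 17.7, 35.9]
orientation: [-2.075, -2.359, 0.0]
ft_force: [3.4, -1.9, -2.6]
width: 53.6
grasp_force: 30.0
```

Emit:
{"api": "move_arm", "payload": {"steps": [[[0,0,0.03],0,1],[[0,0,0],0,1],[[0,0,0],0,1]]}}

```text
t: 12.93
ee_pos: [491.9, 17.7, 35.2]
orientation: [-2.075, -2.359, -0.0]
ft_force: [2.3, -1.8, -1.5]
width: 53.9
grasp_force: 30.0
```

Emit:
{"api": "move_arm", "payload": {"steps": [[[0,0,0.03],0,1],[[0,0,0],0,1],[[0,0,0],0,1]]}}

```text
t: 13.18
ee_pos: [491.9, 17.7, 35.1]
orientation: [2.074, 2.359, 0.0]
ft_force: [0.9, -2.1, 8.4]
width: 53.9
grasp_force: 30.0
```

Emit:
{"api": "move_arm", "payload": {"steps": [[[0,0,0],0,0.5],[[0,0,0],0,0],[[0,0,0],0,0],[[0,0,0],0,0],[[0,0,0],0,0],[[0,0,-0.3],0,0],[[0,0,-0.8],0,0],[[0,0,-1],0,0],[[0,0,-1],0,0],[[0,0,-1],0,0],[[0,0,-1],0,0],[[0,0,-1],0,0],[[0,0,-0.7],0,0],[[0,0,0],0,0]]}}

```text
t: 14.35
ee_pos: [493.9, 17.8, 208.4]
orientation: [2.071, 2.356, 0.007]
ft_force: [1.1, 0.1, -0.2]
width: 87.9
grasp_force: 0.0
```

```bash
python3 - <<'E'
from h import *
plan([521,290,200],122)
E
```

```text
pos [493.9  17.8 208.4] yaw 97.35 t 14.35 F [ 1.1  0.1 -0.2] w 87.9 tilt [-6.0e-04  6.3e-03 -1.0e+00]
shift units [10.661  2.466  0.344] turn units -4.931
if turn first: [8.66  6.69  0.335]
```

Emit:
{"api": "move_arm", "payload": {"steps": [[[0.97,0.22,0.03],0,0],[[0.97,0.22,0.03],0,0],[[0.97,0.22,0.03],0,0],[[0.97,0.22,0.03],0,0],[[0.97,0.22,0.03],0,0],[[0.97,0.22,0.03],0,0],[[0.97,0.22,0.03],0,0],[[0.97,0.22,0.03],0,0],[[0.97,0.22,0.03],0,0],[[0.97,0.22,0.03],0,0],[[0.97,0.22,0.03],0,0],[[0,0,0],-1,0],[[0,0,0],-1,0],[[0,0,0],-1,0],[[0,0,0],-1,0],[[0,0,0],-0.93,0],[[0,0,0],0,0],[[0,0,0],0,0],[[0,0,0],0,0]]}}

```text
t: 15.93
ee_pos: [517.5, 289.8, 195.7]
orientation: [-1.526, -2.745, 0.001]
ft_force: [0.1, -0.7, -0.4]
width: 88.1
grasp_force: 0.0
```

```bash
python3 - <<'E'
from h import *
plan([521,290,200],122)
d=shot("wrist"); np.save("w4.npy",d,allow_pickle=True)
for t in("grater",):
    for b in cams.cut_out("wrist",t)[:2]:
        m=b["pixels"];c=np.argwhere(m).mean(0)[::-1]; print(t,round(b["p"],2),np.round(b["rect"]),c.round(1),ray(d,c,4)[0].round(1))
def rect(d,c,z,h=90,s=3):
    g=np.arange(-h,h,1/s); X,Y=np.meshgrid(g,g); P=np.c_[(c[0]-Y).ravel(),(c[1]-X).ravel(),np.full(X.size,z)]
    uv=proj(d,P).astype(np.float32).reshape(X.shape+(2,)); return cv2.remap(d["image"],uv[...,0],uv[...,1],1)
cv2.imwrite("pics/r4.png",rect(d,(520,290),22)[:,:,::-1])
E
```

```text
pos [517.5 289.8 195.7] yaw 121.86 t 15.93 F [ 0.1 -0.7 -0.4] w 88.1 tilt [ 1.e-04 -9.e-04 -1.e+00]
shift units [-0.067  0.123 -0.173] turn units -0.029
if turn first: [-0.067  0.123 -0.173]
grater 0.87 [254. 174. 104.  87.] [258.8 172.5] [518.4 294.1   4. ]
```

View pics/r4.png

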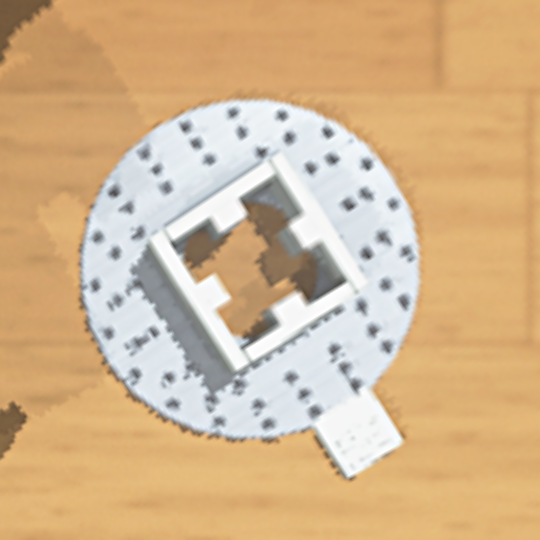

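```bash
python3 - <<'E'
from h import *
plan([522,294.2,11],123)
E
```

```text
pos [517.7 289.9 195.9] yaw 121.91 t 16.03 F [ 0.3  1.1 -0.4] w 87.7 tilt [ 1.e-04 -4.e-04 -1.e+00]
shift units [0.055 0.242 7.398] turn units -0.218
if turn first: [0.051 0.24  7.398]
```

Emit:
{"api": "move_arm", "payload": {"steps": [[[0.05,0.24,1],-0.22,0],[[0,0,1],0,0],[[0,0,1],0,0],[[0,0,1],0,0],[[0,0,1],0,0],[[0,0,1],0,0],[[0,0,0.7],0,0],[[0,0,0.4],0,0],[[0,0,0.28],0,0],[[0,0,0],0,0.2],[[0,0,0],0,0.3],[[0,0,0],0,0.5],[[0,0,0],0,1],[[0,0,0],0,1],[[0,0,0],0,1],[[0,0,0],0,1],[[0,0,0],0,1]]}}

```text
t: 17.45
ee_pos: [522.9, 294.5, 12.6]
orientation: [1.496, 2.761, 0.002]
ft_force: [-0.5, 0.7, 6.9]
width: 53.7
grasp_force: 30.0
```

Emit:
{"api": "move_arm", "payload": {"steps": [[[0,0,-0.3],0,1],[[0,0,-0.7],0,1],[[0,0,-1],0,1],[[0,0,-1],0,1],[[0,0,-1],0,1],[[0,0,-1],0,1],[[0,0,-0.5],0,1],[[0,0,0],1,1],[[0,0,0],1,1],[[0,0,0],1,1],[[0,0,0],1,1],[[0,0,0],1,1],[[0,0,0],0.14,1],[[0,0,0],0,1],[[0,0,0],0,1]]}}

```text
t: 18.7
ee_pos: [522.0, 294.1, 148.9]
orientation: [-2.07, -2.362, 0.001]
ft_force: [-0.5, -0.1, -1.1]
width: 53.9
grasp_force: 30.0
```

```bash
python3 - <<'E'
from h import *
plan([491.9,17.7,140],97.3)
E
```

```text
pos [522.  294.1 148.9] yaw 97.54 t 18.7 F [-0.5 -0.1 -1.1] w 53.9 tilt [-2.e-04 -6.e-04 -1.e+00]
shift units [-10.802  -2.643   0.36 ] turn units 0.048
if turn first: [-10.813  -2.598   0.355]
```

Emit:
{"api": "move_arm", "payload": {"steps": [[[-0.9,-0.217,0.03],0.05,1],[[-0.9,-0.217,0.03],0,1],[[-0.9,-0.217,0.03],0,1],[[-0.9,-0.217,0.03],0,1],[[-0.9,-0.217,0.03],0,1],[[-0.9,-0.217,0.03],0,1],[[-0.9,-0.217,0.03],0,1],[[-0.9,-0.217,0.03],0,1],[[-0.9,-0.217,0.03],0,1],[[-0.9,-0.217,0.03],0,1],[[-0.9,-0.217,0.03],0,1],[[-0.9,-0.217,0.03],0,1],[[0,0,0],0,1],[[0,0,0],0,1],[[0,0,0],0,1],[[0,0,0],0,1],[[0,0,0],0,1]]}}

```text
t: 20.12
ee_pos: [491.5, 19.1, 140.2]
orientation: [2.077, 2.357, 0.0]
ft_force: [0.7, 0.2, -1.2]
width: 53.8
grasp_force: 30.0
```

```bash
python3 - <<'E'
from h import *
plan([491.9,17.7,82],97.3)
d=shot("wrist")
v=proj(d,[[491.9,17.7,78]]); print(v)
E
```

```text
pos [491.5  19.1 140.2] yaw 97.24 t 20.12 F [ 0.7  0.2 -1.2] w 53.8 tilt [ 1.e-04  1.e-04 -1.e+00]
shift units [-0.056  0.009  2.327] turn units -0.012
if turn first: [-0.056  0.009  2.327]
[[256.92267179 206.44268779]]
```

Emit:
{"api": "move_arm", "payload": {"steps": [[[-0.06,0.01,0.4],0,1],[[0,0,0.5],0,1],[[0,0,0.5],0,1],[[0,0,0.3],0,1],[[0,0,0.2],0,1],[[0,0,0.15],0,1],[[0,0,0.12],0,1],[[0,0,0.12],0,1],[[0,0,0],0,1],[[0,0,0],0,1],[[0,0,0],0,1]]}}

```text
t: 21.08
ee_pos: [492.0, 16.7, 83.2]
orientation: [2.078, 2.355, 0.001]
ft_force: [0.4, 0.2, -1.8]
width: 53.6
grasp_force: 30.0
```

Emit:
{"api": "move_arm", "payload": {"steps": [[[0,0,0.07],0,1],[[0,0,0.07],0,1],[[0,0,0.07],0,1],[[0,0,0.07],0,1],[[0,0,0],0,1],[[0,0,0],0,1]]}}

```text
t: 21.58
ee_pos: [491.6, 16.7, 75.7]
orientation: [-2.078, -2.355, 0.0]
ft_force: [-0.2, -0.9, -1.5]
width: 53.8
grasp_force: 30.0
```

Emit:
{"api": "move_arm", "payload": {"steps": [[[0,0,0.05],0,1],[[0,0,0.05],0,1],[[0,0,0.05],0,1],[[0,0,0],0,1],[[0,0,0],0,1]]}}

```text
t: 22.0
ee_pos: [492.1, 16.9, 72.1]
orientation: [2.078, 2.355, 0.001]
ft_force: [1.1, 1.6, -1.9]
width: 53.6
grasp_force: 30.0
```

Emit:
{"api": "move_arm", "payload": {"steps": [[[0,0,0.07],0,1],[[0,0,0.07],0,1],[[0,0,0.07],0,1],[[0,0,0.07],0,1],[[0,0,0.07],0,1],[[0,0,0.07],0,1],[[0,0,0.05],0,1],[[0,0,0],0,1],[[0,0,0],0,1]]}}

```text
t: 22.75
ee_pos: [492.0, 16.8, 60.3]
orientation: [2.078, 2.355, 0.001]
ft_force: [3.9, 4.1, -2.9]
width: 53.8
grasp_force: 30.0
```

Emit:
{"api": "move_arm", "payload": {"steps": [[[0,0,0.03],0,1],[[0,0,0.03],0,1],[[0,0,0],0,1],[[0,0,0],0,1]]}}

```text
t: 23.08
ee_pos: [492.1, 16.8, 59.0]
orientation: [2.078, 2.355, 0.001]
ft_force: [3.5, 4.3, -0.1]
width: 54.0
grasp_force: 30.0
```

Emit:
{"api": "move_arm", "payload": {"steps": [[[0,0,0.03],0,1],[[0,0,0],0,1],[[0,0,0],0,1]]}}

```text
t: 23.33
ee_pos: [492.1, 16.8, 58.6]
orientation: [2.078, 2.355, 0.001]
ft_force: [2.3, 3.8, 4.9]
width: 53.4
grasp_force: 30.0
```

Seated at the expected height (58.6). Releasing and backing off.

Emit:
{"api": "move_arm", "payload": {"steps": [[[0,0,0],0,0.5],[[0,0,0],0,0],[[0,0,0],0,0],[[0,0,0],0,0],[[0,0,0],0,0],[[0,0,-0.3],0,0],[[0,0,-0.8],0,0],[[0,0,-1],0,0],[[0,0,-1],0,0],[[0,0,-1],0,0],[[0,0,-1],0,0],[[-1,0,0],0,0],[[-1,0,0],0,0],[[-0.8,0,0],0,0],[[0,0,0],0,0],[[0,0,0],0,0],[[0,0,0],0,0]]}}

```text
t: 24.75
ee_pos: [500.0, -52.3, 185.7]
orientation: [-2.079, -2.354, 0.0]
ft_force: [0.1, -0.2, -0.4]
width: 87.8
grasp_force: 0.0
```

```bash
python3 - <<'E'
from h import *
plan([491.9,17.7,82],97.3)
d=shot("wrist"); s=shot("scene")
cv2.imwrite("pics/f.png",np.hstack([d["image"][20:330,90:420,::-1],cv2.resize(s["image"][170:270,170:300,::-1],(403,310),interpolation=cv2.INTER_CUBIC)]))
E
```

```text
pos [500.  -52.3 185.7] yaw 97.11 t 24.75 F [ 0.1 -0.2 -0.4] w 87.8 tilt [ 4.e-04 -7.e-04 -1.e+00]
shift units [2.817 0.028 4.148] turn units -0.037
if turn first: [2.819 0.034 4.146]
```

View pics/f.png

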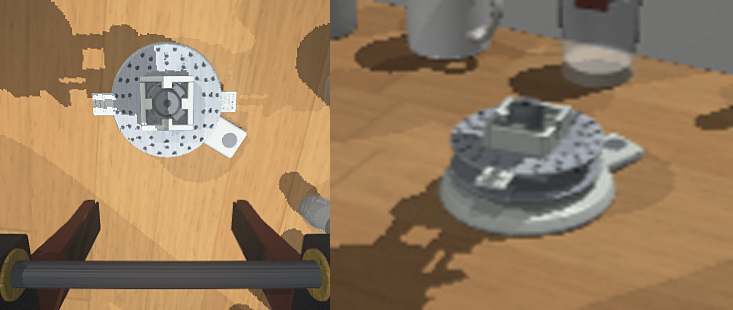

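The picture shows the grating disc flat on top. Its tab points left at (104,104), and the slicer's tab points right at (229,101), about 30° from the lug at (226,138). Handing in.

```bash
python3 -c "
from workcell import ctrl
print(ctrl.close_job())"
```

```text
the job is handed in; nothing more can be done
None
```

Both discs are home on the stand: the slicer's tab is about 30° from the lug, the grater sits flat on top with its tab opposite, and the job was handed in at about 25 s; the hub's teeth showed in the camera, so both discs dropped in without feeling for them.

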